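# Screw the filler cap onto the test block

### The arm

A 6-joint arm with a two-finger parallel gripper is mounted at the origin on the work surface. World frame = base frame: x ahead of the robot, y to its left, z up, the work surface at z = 0. Lengths are in m, angles in degrees, forces in N, time in s.
With the tool pointing down it reaches from about 0.225 to 0.725 m from the base axis. Payload 3.1 kg.
Tool frame: the origin (TCP) lies at the very end of the fingers, on their centre line; the grasp point (between the pads) lies 19 mm behind it; z points along the fingers, y is the line along which they close (so a half turn about z gives the same grasp; the last joint's range is limited). The gripper opens to 85 mm and grips with 20 to 120 N. Pads are 22 mm wide; open, the fingers measure 114 mm over their backs; the gripper's body (76 mm by 85 mm) begins 54 mm behind the grasp point. The pads swing forward as they close: fully open they stand 13 mm farther back than shut.
Start: joints at [57.766, 2.75, 5.684, 92.934, 0, 82.678], TCP at [0.221, 0.476, 0.194] pointing down, gripper open.
Joint ranges: [-166.93, 166.93], [-56.73, 111.36], [-69.38, 81.34], [-121.58, 131.49], [-85.45, 84.26], [-180, 180]. Speed limits (degrees/s): [159.86, 159.86, 180, 180, 180, 180].

### API

Orientations are given as a 3x3 rotation matrix whose columns are the frame's x, y, z axes.
In Python, from bench import robot gives the robot as it stands.
- The arm moves only by the tool apply_moves, never from a script. Its argument "targets" is a list of rows, each a list of 7 numbers: the shift along the tool's x, y, z in mm, then the turn, a rotation vector about the tool's x, y, z in degrees, then the opening, from 0 (shut) to 1 (fully open). In form: [[x, y, z, wx, wy, wz, fingers], ...]. A call has 1 to 10 rows; each row shifts and turns the commanded pose from where the row before left it, along the tool's axes as they then stand; what a row does not reach is not made up. A row lasts 1/12 s, in which the tool goes at most 41.7 mm and 7.16 degrees, less where a joint would pass 70% of its speed; a pose out of reach is approached as far as the arm can. A call with a gripper value outside its range is refused whole. The fingers move at their own pace and stop on an object; "grip_force" is the grip in N (left out, the last holds). Time passes only in rows, so rows that do not move let the fingers close. It gives the time, the measured TCP pose, the force, the opening and the grip force at its end, in the units of the state.
- robot.get_state(): the state, without advancing time (a new reading comes with each control period).
- robot.capture(name): name is "scene" or "top" or "wrist"; returns a dict with "img" (400x640x3 uint8, red, green, blue), "intrinsics" (3x3 intrinsics, pixels), "world_to_cam" (4x4, takes a point from world to camera coordinates). Camera axes: x right, y down, z forward; pixel columns grow to the right and rows downward; lengths in m; the calibration is good to about 2 mm. A picture is of the moment at which its call begins. There is no depth.
- robot.finish_job(): hands the job in; it is judged then, once.
The state is a dict: "time": time; "joint_positions": joint angles; "qvel": joint speeds; "effort": joint torques, N m; "tool_pos": TCP position; "ee_rot": TCP orientation; "wrist_force": force on the tool from outside, world axes, zero at the start; "ft_torque": the same for the moment, N m; "width": finger opening in m; "finger_force": force on a finger pad.
Only numpy, scipy, OpenCV 4.12 (cv2) and the standard library are available. Lean on these libraries where they do the work, as an engineer would, in place of code of your own. Each camera call takes 0.05 s, during which the arm holds its last target. There are 200 camera calls.

### The job

Close the filler neck of the grey test block with its loose screw cap: set the cap on the neck, turn it gently backward (anticlockwise seen from above) until you feel it drop into the thread start, then screw it forward (clockwise) until it is fully home on the neck's rim, and let go. Do not force it at any time, do not drop it on from a height, and leave the other things on the bench where they are.

Things in the scene. Friction and masses are not known exactly. Their poses are not given: they have to be found in the camera images.
- cap: Plain steel round screw cap, 64 mm outer diameter, 57 mm tall with its bar grip, 0.15 to 0.3 kg, starting upright on the bench. Origin: centre of the skirt's lower edge; z up, x along the bar. Flat top 33 mm above the origin. Its height above the neck's origin: 17 mm resting on the ridge tops (to 20.5 mm if on the stops), 7 mm dropped into the thread start, 3.8 mm fully home.
- cap_grip (a point): Middle of the bar grip on the cap's top, 45 mm above the cap's origin. The bar is 52 mm long (x), 16 mm wide (y), 24 mm tall.
- cap_lugs (a point): On the cap's axis, 9 mm above its lower edge, level with the undersides of four 5 mm round lugs inside the skirt. They are 90 deg apart and leave a 43 mm free circle; skirt inner diameter 56 mm, 28 mm deep. How the lugs lie to the bar is not told.
- neck: Fixed upright aluminium filler neck on top of the test block. Origin: on its axis, at its foot, 80 mm above the bench; z up. Right-hand four-start quick thread, starts every 90 deg; its yaw is random and where the starts lie is not told: feel for them. From the thread start 30 to 55 deg clockwise brings the cap's roof onto the rim; up to 20 deg more clamps it, then a hard stop.
- neck_rim (a point): Centre of the neck's rim, 32 mm above the neck's origin. Tube 40 mm in diameter, rim edge chamfered 2.5 mm; the cap's roof rests on it when fully home.
- neck_ridge (a point): On the neck's axis, level with the flat ridge tops, 26 mm above the neck's origin; thread 52 mm in outer diameter. Clockwise, lugs on the tops hit a 3.5 mm high stop. Anticlockwise, within 90 deg they reach a 24 deg wide gap (the thread start), where a free cap falls 10 mm by its own weight; turned on, they meet a stop there.
- housing: Fixed grey test block, 120 x 100 mm foot plate, 96 x 84 mm body, 80 mm tall, with the neck on the middle of its top. Origin: centre of its underside.
- spanner: Bystander: steel open-ended spanner, 160 mm, lying on the bench. Origin in its middle, underside.
- parts_tray: Bystander: white parts tray 100 x 160 mm, 35 mm tall. Origin: centre of its underside.
- oil_can: Bystander: plain steel can, 60 mm in diameter, 110 mm tall, upright. Origin: centre of its underside.
- injector: Bystander: steel injector body standing upright, 32 mm in diameter at the foot, 85 mm tall. Origin: centre of its underside.
There are look-alikes about, which are no part of the job. Leave any black, brown or turquoise look-alike of the cap alone.

How it is judged (in metres and radians):
On the way:
1. the cap has dropped into the thread start on the neck (not yet screwed down) (horizontal distance between cap and neck below 0.005 m and z of cap in the frame of neck between 0.0055 and 0.0092 m and angle between cap's own z axis and vertical below 0.12 rad), for 0.06 s.
At the end, for the whole second after the job is handed in: The cap is screwed home: its origin within 5 mm above the neck's foot (3.8 mm is home) and 4 mm of its axis, upright within 3.4 deg, at rest (horizontal distance between cap and neck below 0.004 m and z of cap in the frame of neck below 0.005 m and angle between cap's own z axis and vertical below 0.06 rad and linear speed of cap below 0.01 m/s and angular speed of cap below 0.1 rad/s); the robot touches nothing.
It fails at once if the cap is forced or dropped on the neck: more than 45 N between them (contact force between cap and neck above 45 N).
It fails at once if the spanner is moved by more than 25 mm (distance of spanner from where it was at the start of the episode above 0.025 m).
It fails at once if the parts tray is moved by more than 25 mm (distance of parts_tray from where it was at the start of the episode above 0.025 m).
It fails at once if the oil can is moved by more than 25 mm (distance of oil_can from where it was at the start of the episode above 0.025 m).
It fails at once if the injector is moved by more than 25 mm (distance of injector from where it was at the start of the episode above 0.025 m).
It also fails if it takes over 61 s, if anything falls off the work surface, if the arm or the gripper's body presses on something with over 40 N, if the wrist force passes 120 N, or if a joint passes its speed limit or range.

## Working session

There is one attempt and no reset: what is moved stays moved. The work goes in short steps, Python scripts to look and compute and a tool call to move; the robot and the scene stay as the last step left them, time stands still between calls to the robot, and variables do not carry over. Pictures are saved under pics/ and viewed, at most 10 in all, crops included, and the job is handed in when it is done.

Besides the shell and the picture viewer there is one more tool, called after "Request:" in YAML: its name, and indented under it one key for each argument. apply_moves: Moves the arm, as the interface text tells. Its arguments: {"type":"object","properties":{"targets":{"type":"array"},"grip_force":{"type":"number"}},"required":["targets"]}

```bash
mkdir -p pics; ls; python3 - <<'E'
from bench import robot
import cv2,numpy as np
for n in("scene","top"):
    c=robot.capture(n); cv2.imwrite(f"pics/{n}0.png",c["img"][:,:,::-1]); np.savez(f"pics/{n}0.npz",**c)
    print(n,c["intrinsics"].round(1).tolist(),c["world_to_cam"].round(3).tolist())
s=robot.get_state(); print(s)
E
```

```text
pics
scene [[402.8, 0.0, 317.0], [0.0, 402.8, 202.2], [0.0, 0.0, 1.0]] [[-0.646, 0.763, -0.023, 0.298], [0.438, 0.345, -0.83, -0.198], [-0.626, -0.546, -0.557, 1.544], [0.0, 0.0, 0.0, 1.0]]
top [[415.8, 0.0, 315.9], [0.0, 415.8, 195.7], [0.0, 0.0, 1.0]] [[-0.134, -0.991, -0.003, 0.143], [-0.97, 0.132, -0.205, 0.549], [0.203, -0.024, -0.979, 0.984], [0.0, 0.0, 0.0, 1.0]]
{'time': 0.1, 'joint_positions': array([5.77644062e+01, 2.78948498e+00, 5.59872415e+00, 9.29329654e+01,
       1.04685813e-03, 8.26767815e+01]), 'qvel': array([-0.04607168, -0.10816782,  0.20849833,  0.13116367, -0.01999162,
       -0.03270311]), 'effort': array([ 2.50325778e-03, -3.39850545e+01,  3.20936251e+01,  1.58738316e-02,
       -1.00506550e-04, -1.69324682e-06]), 'tool_pos': array([0.2208161 , 0.47560086, 0.19321038]), 'ee_rot': array([[-9.06952874e-01,  4.21230485e-01, -1.16729812e-03],
       [ 4.21232000e-01,  9.06951102e-01, -1.81683276e-03],
       [ 2.93376971e-04, -2.13948501e-03, -9.99997668e-01]]), 'wrist_force': array([ 0.38154622,  0.51764211, -0.39221534]), 'ft_torque': array([-0.00994065, -0.00208583,  0.05909771]), 'finger_force': 0.0, 'width': 0.08538242485635934}
```

View pics/top0.png

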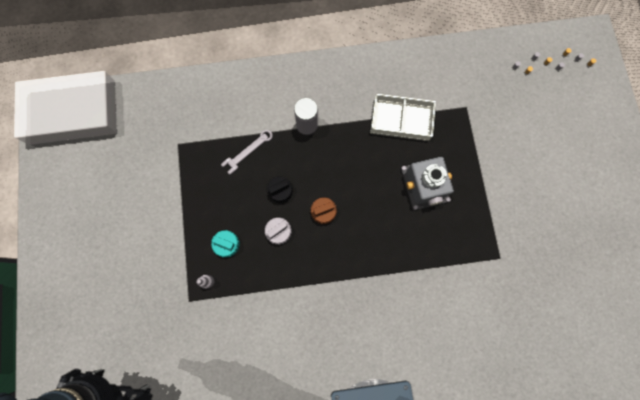

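View pics/scene0.png

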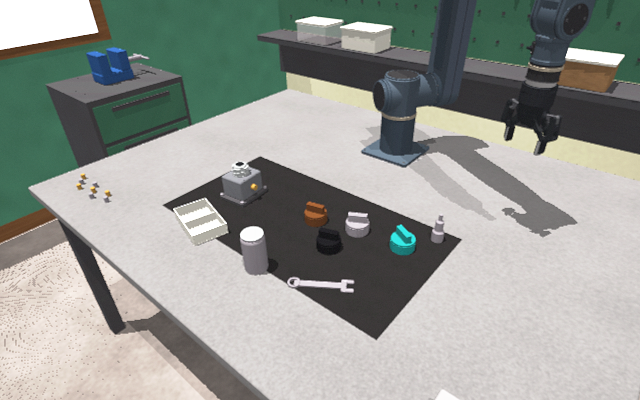

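The top view shows the steel cap at about (278,231), with the black, brown and turquoise look-alikes around it. The neck is at about (435,174). The scene view shows the cap at (357,224) and the neck at (240,168).

```bash
cat > h.py <<'E'
import numpy as np,cv2
from bench import robot
def ray(c,u,v,z):
    K,T=c["intrinsics"],c["world_to_cam"]; R,t=T[:3,:3],T[:3,3]
    o=-R.T@t; d=R.T@np.linalg.inv(K)@np.array([u,v,1.]); return o+d*(z-o[2])/d[2]
def proj(c,p):
    T=c["world_to_cam"]; q=c["intrinsics"]@(T[:3,:3]@p+T[:3,3]); return q[:2]/q[2]
def rel(p,yaw=None):
    """shift in tool axes (mm) to bring TCP to p"""
    s=robot.get_state(); return (s["ee_rot"].T@(np.array(p)-s["tool_pos"])*1000).round(1)
def snap(n,f):
    c=robot.capture(n); cv2.imwrite(f"pics/{f}.png",c["img"][:,:,::-1]); np.savez(f"pics/{f}.npz",**c); return c
E
python3 - <<'E'
from h import *
t=dict(np.load("pics/top0.npz")); s=dict(np.load("pics/scene0.npz"))
capt=ray(t,278,231,.035); caps=ray(s,357,224,.03); 
print("cap",capt,caps,"r",np.hypot(*capt[:2]))
nt=ray(t,436,174,.112); ns=ray(s,240,166,.112)
print("neck",nt,ns,np.hypot(*nt[:2]))
# bar dir in top: dark bar/shadow line
g=cv2.resize(t["img"][200:262,245:310,::-1],None,fx=6,fy=6,interpolation=cv2.INTER_CUBIC)
g2=cv2.resize(t["img"][145:215,395:465,::-1],None,fx=5.6,fy=5.31,interpolation=cv2.INTER_CUBIC)
cv2.imwrite("pics/crop0.png",np.hstack([g,g2[:372]]))
print(g.shape,g2.shape)
for n,p in dict(black=(280,189),brown=(323,211),turq=(225,243)).items(): print(n,ray(t,*p,.035).round(3))
print(rel([capt[0],capt[1],.2]))
E
```

```text
cap [0.49092663 0.17348885 0.035     ] [0.50378584 0.18127537 0.03      ] r 0.520679690714972
neck [ 0.56566458 -0.22301392  0.112     ] [ 0.5761619  -0.20902968  0.112     ] 0.6080391620745847
(372, 390, 3) (372, 392, 3)
black [0.598 0.156 0.035]
brown [0.526 0.054 0.035]
turq [0.479 0.308 0.035]
[-372.2 -160.2   -6.6]
```

View pics/crop0.png

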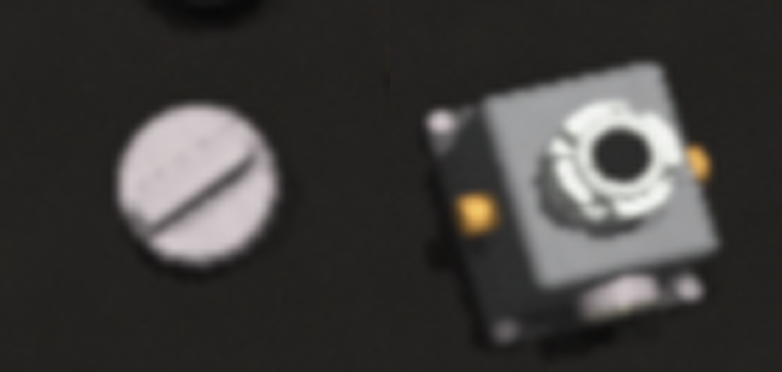

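The crop shows the cap's bar running from lower left to upper right. The neck hole is centred at about (436.4,174.2) in the top image.

```bash
python3 - <<'E'
from h import *
t=dict(np.load("pics/top0.npz"))
a=ray(t,150/6+245,232/6+200,.045); b=ray(t,255/6+245,157/6+200,.045)
d=(b-a); print(np.linalg.norm(d), "bar yaw",np.degrees(np.arctan2(d[1],d[0])))
s=robot.get_state(); print("tool x yaw",np.degrees(np.arctan2(s["ee_rot"][1,0],s["ee_rot"][0,0])))
print(rel([.49,.174,.2]))
E
```

```text
0.0531002412836624 bar yaw -61.76324895363858
tool x yaw 155.08760559824597
[-371.2 -160.2   -6.6]
```

Request:
apply_moves:
  targets:
    - [-33,-14,0,0,0,0,1]
    - [-33,-14,0,0,0,0,1]
    - [-33,-14,0,0,0,0,1]
    - [-33,-14,0,0,0,0,1]
    - [-33,-14,0,0,0,0,1]
    - [-33,-14,0,0,0,0,1]
    - [-33,-14,0,0,0,0,1]
    - [-33,-14,0,0,0,0,1]
    - [-33,-14,0,0,0,0,1]
    - [-33,-14,0,0,0,0,1]

```text
time: 0.93
tool_pos: [0.462, 0.2086, 0.1938]
ee_rot: [[-0.907, 0.421, -0.001], [0.421, 0.907, -0.0], [0.001, -0.0, -1.0]]
wrist_force: [0.9, 0.5, -0.2]
width: 0.0854
finger_force: 0.0
```

Request:
apply_moves:
  targets:
    - [-20,-10,0,0,0,0,1]
    - [-20,-10,0,0,0,0,1]
    - [0,0,0,0,0,6,1]
    - [0,0,0,0,0,6,1]
    - [0,0,0,0,0,6,1]
    - [0,0,0,0,0,6,1]
    - [0,0,0,0,0,6,1]
    - [0,0,0,0,0,7,1]
    - [0,0,0,0,0,0,1]

```text
time: 1.68
tool_pos: [0.4889, 0.175, 0.1936]
ee_rot: [[-0.469, 0.883, -0.001], [0.883, 0.469, -0.0], [0.0, -0.001, -1.0]]
wrist_force: [0.1, 0.6, 1.1]
width: 0.0854
finger_force: 0.0
```

```bash
python3 - <<'E'
from h import *
c=snap("wrist","w1"); s=robot.get_state(); print(s["time"],s["tool_pos"],s["ee_rot"].round(3).tolist(),c["world_to_cam"].round(3).tolist(),c["intrinsics"][0,0])
print(proj(c,[.49,.174,.033]))
E
```

```text
1.7333 [0.48898123 0.17508655 0.19370156] [[-0.473, 0.881, -0.001], [0.881, 0.473, -0.0], [0.0, -0.001, -1.0]] [[0.883, 0.469, -0.002, -0.514], [0.448, -0.844, 0.295, -0.108], [0.137, -0.261, -0.956, 0.358], [0.0, 0.0, 0.0, 1.0]] 326.69140468049426
[318.09838767 175.9844767 ]
```

View pics/w1.png

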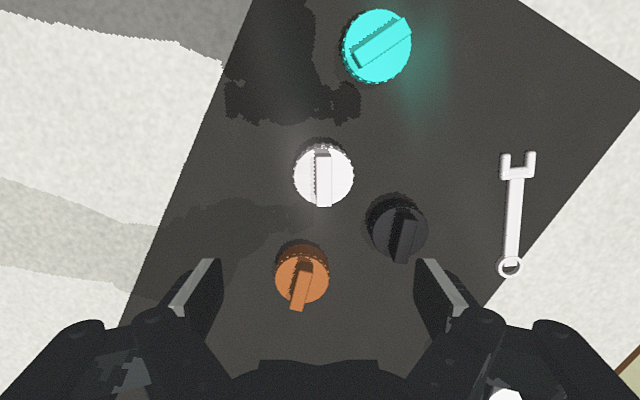

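The wrist view shows the steel cap disk centred at about (323,176). Its bar runs nearly vertical in the image, along the tool's x axis, so the yaw is about right.

```bash
python3 - <<'E'
from h import *
c=dict(np.load("pics/w1.npz")); im=c["img"]
g=cv2.resize(im[130:220,280:370],None,fx=6,fy=6,interpolation=cv2.INTER_CUBIC); g=cv2.convertScaleAbs(g,alpha=1.0)
print(im[130:220,280:370].max(axis=(0,1)))
m=(im[130:220,280:370].min(2)>140).astype(np.uint8)
cs=max(cv2.findContours(m,0,2)[0],key=cv2.contourArea); print(cv2.minEnclosingCircle(cs),cv2.boundingRect(cs),cv2.fitEllipse(cs))
(u,v),r=cv2.minEnclosingCircle(cs)
print(ray(c,u+280,v+130,.033), "diam mm",np.linalg.norm(ray(c,u+280-r,v+130,.033)-ray(c,u+280+r,v+130,.033)))
gg=np.clip((g.astype(float)-120)*1.9,0,255).astype(np.uint8)
cv2.imwrite("pics/w1c.png",gg[:,:,::-1])
E
```

```text
[255 255 255]
((43.429847717285156, 45.38409423828125), 31.31304168701172) (13, 15, 62, 62) ((43.1893424987793, 45.43169403076172), (58.538997650146484, 59.929603576660156), 74.6366195678711)
[0.49469945 0.17723584 0.033     ] diam mm 0.06657755761676332
```

View pics/w1c.png

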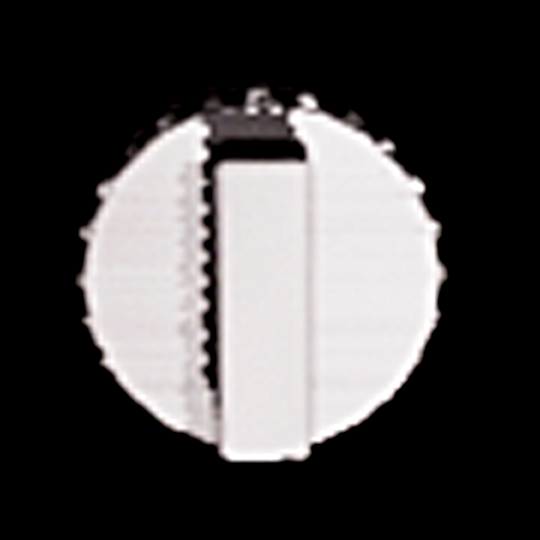

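The crop shows the bar-top rectangle with its centre at about pixel (323.7,181.7). It is aligned with the tool's x axis to within 1°.

```bash
python3 - <<'E'
from h import *
c=dict(np.load("pics/w1.npz"))
f=lambda x,y,z:ray(c,x/6+280-.4,y/6+130-.4,z)
a,b,d,e=[f(*p,.057) for p in((218,163),(304,163),(222,458),(308,458))]
m=(a+b+d+e)/4; print(m, np.linalg.norm(b-a),np.linalg.norm(d-a)); v=d-a; print("yaw",np.degrees(np.arctan2(v[1],v[0])))
print("disk",f(263,282,.033)); print(rel([m[0],m[1],.037]))
E
```

```text
[0.49497563 0.17603494 0.057     ] 0.013922237961662172 0.050249075921134395
yaw -61.380875884338295
disk [0.49532867 0.17607185 0.033     ]
[ -2.1   5.9 156.7]
```

Request:
apply_moves:
  targets:
    - [-2,6,20,0,0,0,1]
    - [0,0,30,0,0,0,1]
    - [0,0,30,0,0,0,1]
    - [0,0,30,0,0,0,1]
    - [0,0,20,0,0,0,1]
    - [0,0,12,0,0,0,1]
    - [0,0,8,0,0,0,1]
    - [0,0,6,0,0,0,0.8]
    - [0,0,0,0,0,0,0.6]
    - [0,0,0,0,0,0,0.4]
  grip_force: 30

```text
time: 2.57
tool_pos: [0.4964, 0.1764, 0.0394]
ee_rot: [[-0.471, 0.882, 0.002], [0.882, 0.471, 0.0], [-0.001, 0.002, -1.0]]
wrist_force: [0.3, -0.2, 0.3]
width: 0.0513
finger_force: 0.0
```

Request:
apply_moves:
  targets:
    - [0,0,0,0,0,0,0.3]
    - [0,0,0,0,0,0,0.25]
    - [0,0,0,0,0,0,0.1]
    - [0,0,0,0,0,0,0]
    - [0,0,0,0,0,0,0]
    - [0,0,0,0,0,0,0]
    - [0,0,0,0,0,0,0]

```text
time: 3.15
tool_pos: [0.4956, 0.1762, 0.0384]
ee_rot: [[-0.471, 0.882, 0.0], [0.882, 0.471, -0.0], [-0.0, 0.0, -1.0]]
wrist_force: [0.3, 0.3, -0.9]
width: -0.0005
finger_force: 0.0
```

```bash
python3 - <<'E'
from h import *
c=snap("wrist","w2"); s=robot.get_state(); print(s["width"],s["tool_pos"],s["finger_force"]); print(proj(c,[.495,.176,.057]),proj(c,s["tool_pos"]))
E
```

```text
1.7381767857886468e-05 [0.49556038 0.17622164 0.03832388] 0.0
[315.66933327 247.80337545] [316.91225007 234.23422339]
```

View pics/w2.png

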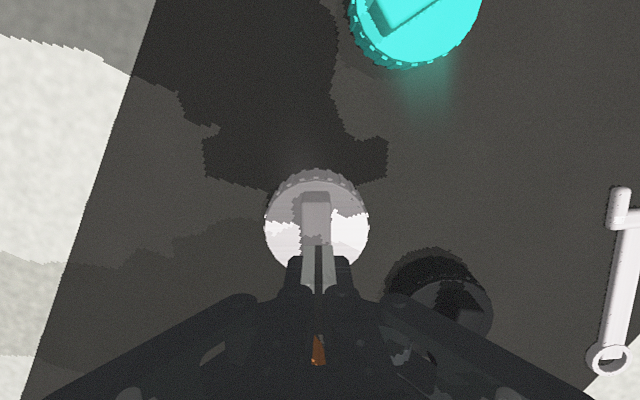

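The wrist view shows the fingers shut, with the bar's far end at about (316,192) and the fingertips starting near v=245. I compare these pixels with what the calibration predicts.

```bash
python3 - <<'E'
from h import *
c=dict(np.load("pics/w2.npz")); s=robot.get_state(); R=s["ee_rot"]; p=s["tool_pos"]
for z in(0,-10,-19,-30): print(z,proj(c,p+R@[.011,0,z/1000]).round(1),proj(c,p+R@[-.011,0,z/1000]).round(1))
x=R[:,0]; o=np.array([.495,.176,0])
for z in(.033,.057): print(z,[proj(c,o+[0,0,z]+k*x).round(0).tolist() for k in(-.032,-.026,0,.026,.032)])
im=c["img"]; t=snap("top","t2"); sc=snap("scene","s2")
a=cv2.resize(t["img"][195:265,240:320],None,fx=5,fy=5,interpolation=2); b=cv2.resize(sc["img"][170:270,290:420],None,fx=3.5,fy=3.5,interpolation=2)
print(a.shape,b.shape); cv2.imwrite("pics/c2.png",np.hstack([a[:350,:345],b[:350,:455]])[:,:,::-1])
E
```

```text
0 [316.9 216.8] [316.9 251.1]
-10 [316.8 223. ] [316.9 258.9]
-19 [316.8 229.1] [316.8 266.5]
-30 [316.7 237.6] [316.7 277. ]
0.033 [[316.0, 277.0], [316.0, 269.0], [316.0, 231.0], [316.0, 189.0], [316.0, 179.0]]
0.057 [[316.0, 299.0], [316.0, 290.0], [316.0, 248.0], [316.0, 202.0], [316.0, 190.0]]
(350, 400, 3) (350, 455, 3)
```

View pics/c2.png

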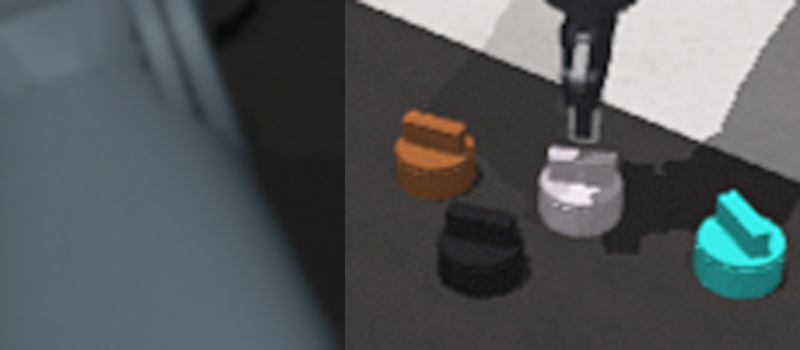

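The scene crop shows the closed fingertips ending at about scene pixel (357,210), just above the bar top. I check what height that pixel corresponds to.

```bash
python3 - <<'E'
from h import *
sc=dict(np.load("pics/s2.npz"))
for z in(.033,.038,.045,.057,.065,.075): print(z,proj(sc,[.4956,.1762,z]).round(1))
print("bar ends",proj(sc,[.495-.471*.026,.176+.882*.026,.057]).round(1),proj(sc,[.495+.471*.026,.176-.882*.026,.057]).round(1))
print("cap foot near",proj(sc,[.495,.176,.0]).round(1))
E
```

```text
0.033 [357.3 221.1]
0.038 [357.3 219.6]
0.045 [357.4 217.6]
0.057 [357.5 214. ]
0.065 [357.6 211.6]
0.075 [357.8 208.6]
bar ends [367.1 214.9] [348.2 212.9]
cap foot near [356.9 230.3]
```

The scene and wrist views agree that the closed tips are really at z≈0.07, about 32 mm above the reported TCP. That explains why they closed on nothing. I'll open partway and go down in small steps, watching the force.

Request:
apply_moves:
  targets:
    - [0,0,-2,0,0,0,0.5]
    - [0,0,0,0,0,0,0.5]
    - [0,0,0,0,0,0,0.5]
    - [0,0,0,0,0,0,0.5]
    - [0,0,0,0,0,0,0.5]
    - [0,0,2,0,0,0,0.5]
    - [0,0,2,0,0,0,0.5]
    - [0,0,2,0,0,0,0.5]
    - [0,0,2,0,0,0,0.5]
    - [0,0,0,0,0,0,0.5]

```text
time: 4.13
tool_pos: [0.495, 0.1761, 0.0315]
ee_rot: [[-0.471, 0.882, -0.001], [0.882, 0.471, -0.0], [0.0, -0.001, -1.0]]
wrist_force: [0.5, 0.3, 1.0]
width: 0.0426
finger_force: 0.0
```

```bash
python3 - <<'E'
from h import *
c=snap("wrist","w3"); s=robot.get_state(); print(s["time"],s["tool_pos"],s["wrist_force"],s["width"])
sc=snap("scene","s3"); b=cv2.resize(sc["img"][180:250,310:400],None,fx=5,fy=5,interpolation=2)
a=c["img"][150:350,165:465]; a=cv2.resize(a,(525,350))
cv2.imwrite("pics/c3.png",np.hstack([a[:,90:440],b])[:,:,::-1])
E
```

```text
4.1833 [0.49511896 0.17615586 0.0317804 ] [ 0.6375074  -1.00844908  0.19493176] 0.042611559743098784
```

View pics/c3.png

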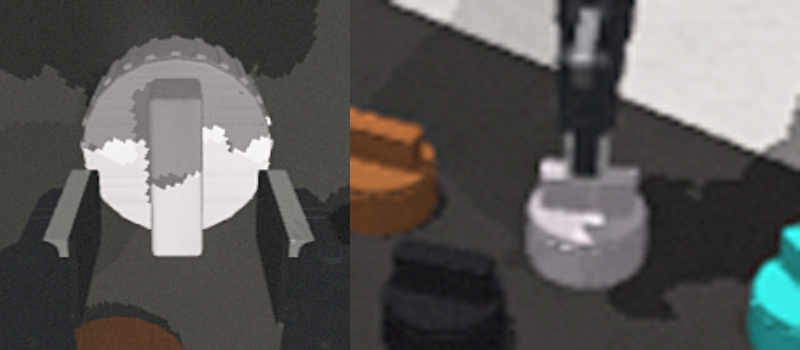

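The wrist crop shows the open fingers straddling the bar, centred on it in the closing direction. The scene crop shows the tips only about level with the bar top, so I keep going down.

Request:
apply_moves:
  targets:
    - [0,0,2,0,0,0,0.4]
    - [0,0,2,0,0,0,0.4]
    - [0,0,2,0,0,0,0.4]
    - [0,0,2,0,0,0,0.4]
    - [0,0,2,0,0,0,0.4]
    - [0,0,2,0,0,0,0.4]
    - [0,0,2,0,0,0,0.4]
    - [0,0,2,0,0,0,0.4]
    - [0,0,0,0,0,0,0.4]

```text
time: 4.98
tool_pos: [0.4951, 0.1761, 0.0157]
ee_rot: [[-0.471, 0.882, -0.001], [0.882, 0.471, -0.0], [0.0, -0.001, -1.0]]
wrist_force: [-0.6, -0.1, -0.1]
width: 0.034
finger_force: 0.0
```

```bash
python3 - <<'E'
from h import *
c=snap("wrist","w4"); s=robot.get_state(); print(s["time"],s["tool_pos"],s["wrist_force"],s["width"])
sc=snap("scene","s4"); b=cv2.resize(sc["img"][180:250,310:400],None,fx=5,fy=5,interpolation=2)
a=c["img"][150:350,165:465]; a=cv2.resize(a,(525,350))
cv2.imwrite("pics/c4.png",np.hstack([a[:,90:440],b])[:,:,::-1])
E
```

```text
5.0333 [0.49525131 0.17616954 0.0159446 ] [-0.00320725  0.06797171  0.48990738] 0.034342728170196256
```

View pics/c4.png

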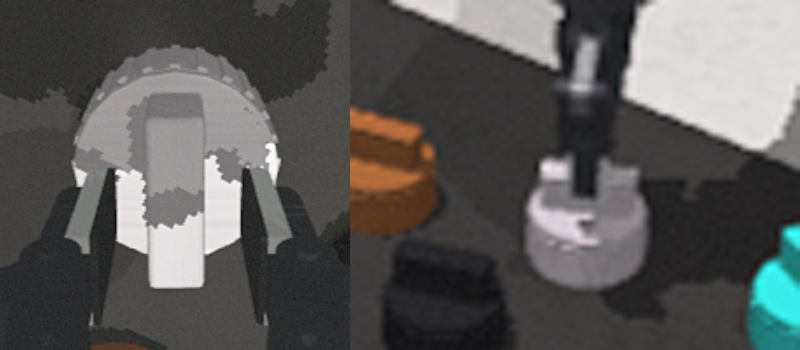

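No contact yet with the reported TCP at z=0.0157, which confirms the offset. The tips now overlap the upper part of the bar, so I lower a little more and then close.

Request:
apply_moves:
  targets:
    - [0,0,1.5,0,0,0,0.35]
    - [0,0,1.5,0,0,0,0.35]
    - [0,0,1.5,0,0,0,0.35]
    - [0,0,1.5,0,0,0,0.35]
    - [0,0,1.5,0,0,0,0.35]
    - [0,0,0,0,0,0,0.35]

```text
time: 5.58
tool_pos: [0.4952, 0.1761, 0.0083]
ee_rot: [[-0.471, 0.882, -0.001], [0.882, 0.471, -0.0], [0.0, -0.001, -1.0]]
wrist_force: [0.1, -0.6, 0.4]
width: 0.0299
finger_force: 0.0
```

Request:
apply_moves:
  targets:
    - [0,0,0,0,0,0,0.3]
    - [0,0,0,0,0,0,0.25]
    - [0,0,0,0,0,0,0.2]
    - [0,0,0,0,0,0,0.15]
    - [0,0,0,0,0,0,0.1]
    - [0,0,0,0,0,0,0.05]
    - [0,0,0,0,0,0,0.05]
    - [0,0,0,0,0,0,0.05]
  grip_force: 40

```text
time: 6.25
tool_pos: [0.4954, 0.1762, 0.009]
ee_rot: [[-0.471, 0.882, -0.0], [0.882, 0.471, -0.0], [0.0, -0.0, -1.0]]
wrist_force: [-1.0, -0.8, 2.7]
width: 0.0146
finger_force: 40.5
```

The bar is gripped: 40 N at a width of about 15 mm. I lift and carry the cap to a standoff near the neck.

Request:
apply_moves:
  targets:
    - [0,0,-4,0,0,0,0.05]
    - [0,0,-10,0,0,0,0.05]
    - [0,0,-20,0,0,0,0.05]
    - [0,0,-28,0,0,0,0.05]
    - [0,0,-28,0,0,0,0.05]
    - [0,0,-28,0,0,0,0.05]
    - [0,0,-28,0,0,0,0.05]
    - [0,0,-20,0,0,0,0.05]
    - [0,0,-8,0,0,0,0.05]
    - [0,0,0,0,0,0,0.05]

```text
time: 7.08
tool_pos: [0.4975, 0.1767, 0.186]
ee_rot: [[-0.471, 0.882, 0.006], [0.882, 0.471, 0.001], [-0.002, 0.006, -1.0]]
wrist_force: [-0.3, 0.9, -1.2]
width: 0.0148
finger_force: 40.0
```

Request:
apply_moves:
  targets:
    - [-10,-3,0,0,0,0,0.05]
    - [-22,-6,0,0,0,0,0.05]
    - [-29,-8,0,0,0,0,0.05]
    - [-29,-8,0,0,0,0,0.05]
    - [-29,-8,0,0,0,0,0.05]
    - [-29,-8,0,0,0,0,0.05]
    - [-29,-8,0,0,0,0,0.05]
    - [-29,-8,0,0,0,0,0.05]
    - [-29,-8,0,0,0,0,0.05]
    - [-29,-8,0,0,0,0,0.05]

```text
time: 7.92
tool_pos: [0.5538, -0.093, 0.1796]
ee_rot: [[-0.47, 0.882, -0.005], [0.882, 0.47, 0.001], [0.003, -0.004, -1.0]]
wrist_force: [0.7, 0.1, -2.2]
width: 0.0147
finger_force: 39.9
```

Request:
apply_moves:
  targets:
    - [-29,-8,0,0,0,0,0.05]
    - [-29,-8,0,0,0,0,0.05]
    - [-29,-8,0,0,0,0,0.05]
    - [-29,-8,0,0,0,0,0.05]
    - [-29,-8,0,0,0,0,0.05]
    - [-28,-7,0,0,0,0,0.05]
    - [-20,-5,0,0,0,0,0.05]
    - [-10,-2,0,0,0,0,0.05]
    - [0,0,0,0,0,0,0.05]

```text
time: 8.67
tool_pos: [0.6016, -0.2986, 0.1783]
ee_rot: [[-0.468, 0.884, -0.005], [0.884, 0.468, 0.002], [0.004, -0.004, -1.0]]
wrist_force: [-0.2, -0.7, -2.5]
width: 0.0144
finger_force: 39.9
```

```bash
python3 - <<'E'
from h import *
c=snap("wrist","w5"); t=snap("top","t5"); s=robot.get_state(); print(s["time"],s["tool_pos"],s["wrist_force"],s["width"],s["joint_positions"].round(1))
print(proj(c,[.566,-.223,.112]))
E
```

```text
8.7667 [ 0.60187884 -0.295442    0.17989522] [ 0.92682109  0.3552272  -1.39109158] 0.014911478958824272 [-31.9  26.   31.8  96.    0.   30.1]
[322.92336489  89.29873238]
```

View pics/w5.png

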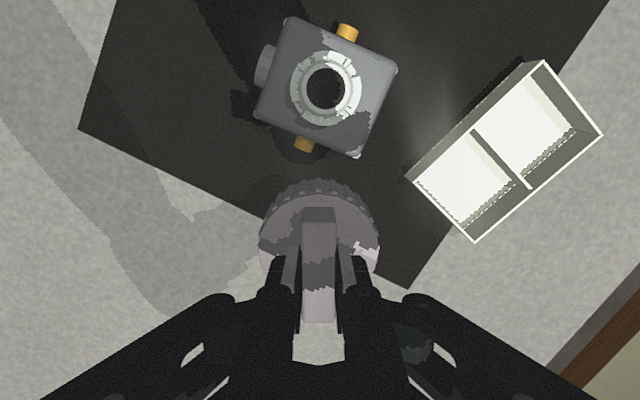

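The wrist view shows the cap held upright. The neck's dark bore is at about (325,88).

```bash
python3 - <<'E'
from h import *
c=dict(np.load("pics/w5.npz")); g=cv2.cvtColor(c["img"],cv2.COLOR_RGB2GRAY)[50:130,285:370]
for th in(40,55,70):
    n,l,st,ce=cv2.connectedComponentsWithStats((cv2.medianBlur(g,3)<th).astype(np.uint8)); k=l[38,40]
    if not k: print(th,"none");continue
    cs=max(cv2.findContours((l==k).astype(np.uint8),0,2)[0],key=cv2.contourArea); e=cv2.fitEllipse(cs)
    u,v=e[0][0]+285,e[0][1]+50; p=ray(c,u,v,.112); print(th,e,st[k],p.round(4), "d mm",[np.round(x*np.linalg.norm(ray(c,u+1,v,.112)-p)*1e3,1) for x in e[1]])
t=dict(np.load("pics/top0.npz")); g=cv2.cvtColor(t["img"],cv2.COLOR_RGB2GRAY)[160:190,420:452]
G=cv2.resize(g,None,fx=4,fy=4,interpolation=2)
n,l,st,ce=cv2.connectedComponentsWithStats((G<90).astype(np.uint8)); k=l[56,64]; print("top",ce[k]/4+[419.6,159.6],st[k]); print(ray(t,*(ce[k]/4+[419.6,159.6]),.112))
s=robot.get_state(); print("rel",rel([*p[:2],.13]))
E
```

```text
40 ((41.903560638427734, 38.84941864013672), (21.862579345703125, 35.66347122192383), 171.31634521484375) [ 29  19  26  39 480] [ 0.5684 -0.2214  0.112 ] d mm [np.float64(15.6), np.float64(25.4)]
55 ((38.75531005859375, 37.889801025390625), (33.128440856933594, 39.97732925415039), 7.76728630065918) [  22   18   36   41 1068] [ 0.5661 -0.2219  0.112 ] d mm [np.float64(23.6), np.float64(28.4)]
70 ((40.2008171081543, 38.18562316894531), (37.02251434326172, 39.903594970703125), 179.98861694335938) [  22   18   38   41 1207] [ 0.5671 -0.2216  0.112 ] d mm [np.float64(26.3), np.float64(28.4)]
top [435.80711593 173.79839774] [  46   39   38   36 1061]
[ 0.56621669 -0.22265318  0.112     ]
rel [81.3  4.1 50.3]
```

Request:
apply_moves:
  targets:
    - [10,0,0,0,0,0,0.05]
    - [15,1,0,0,0,0,0.05]
    - [20,1,0,0,0,0,0.05]
    - [18,1,0,0,0,0,0.05]
    - [12,1,0,0,0,0,0.05]
    - [6,0,0,0,0,0,0.05]
    - [0,0,15,0,0,0,0.05]
    - [0,0,20,0,0,0,0.05]
    - [0,0,15,0,0,0,0.05]
    - [0,0,5,0,0,0,0.05]

```text
time: 9.6
tool_pos: [0.5667, -0.2206, 0.1242]
ee_rot: [[-0.472, 0.882, -0.005], [0.882, 0.472, 0.003], [0.005, -0.003, -1.0]]
wrist_force: [0.2, 0.4, -3.2]
width: 0.0151
finger_force: 39.9
```

Request:
apply_moves:
  targets:
    - [0,0,0,0,0,0,0.05]
    - [0,0,0,0,0,0,0.05]

```text
time: 9.77
tool_pos: [0.5685, -0.2219, 0.1278]
ee_rot: [[-0.471, 0.882, -0.001], [0.882, 0.471, 0.0], [0.0, -0.0, -1.0]]
wrist_force: [0.6, 0.2, -3.0]
width: 0.0148
finger_force: 39.9
```

```bash
python3 - <<'E'
from h import *
s=robot.get_state(); print(s["time"],s["tool_pos"],s["wrist_force"],s["ft_torque"],rel([.567,-.2218,.120]))
sc=snap("scene","s6"); b=cv2.resize(sc["img"][115:215,185:305],None,fx=5,fy=5,interpolation=2)
cv2.imwrite("pics/c6.png",b[:,:,::-1]); print(proj(sc,[.567,-.2218,.112]))
E
```

```text
9.7667 [ 0.56850716 -0.22189944  0.12777199] [ 0.6047652   0.2232558  -2.99380826] [0.00159857 0.00818219 0.01616036] [ 0.8 -1.3  7.8]
[239.54604308 163.64923264]
```

View pics/c6.png

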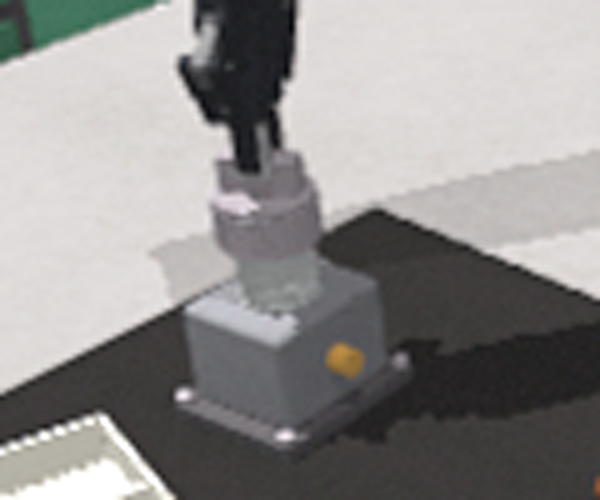

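The scene crop shows the cap hanging right above the neck, roughly coaxial. That was my 11th picture, one over the limit of 10, so I use only numbers from here.

Request:
apply_moves:
  targets:
    - [0.8,-1.3,0,0,0,0,0.05]
    - [0,0,4,0,0,0,0.05]
    - [0,0,4,0,0,0,0.05]
    - [0,0,2,0,0,0,0.05]
    - [0,0,2,0,0,0,0.05]
    - [0,0,1,0,0,0,0.05]
    - [0,0,1,0,0,0,0.05]
    - [0,0,0,0,0,0,0.05]
    - [0,0,0,0,0,0,0.05]

```text
time: 10.57
tool_pos: [0.5673, -0.2221, 0.1138]
ee_rot: [[-0.471, 0.882, -0.0], [0.882, 0.471, 0.0], [0.0, -0.0, -1.0]]
wrist_force: [0.3, 0.9, -3.3]
width: 0.0149
finger_force: 39.9
```

Request:
apply_moves:
  targets:
    - [0,0,1,0,0,0,0.05]
    - [0,0,1,0,0,0,0.05]
    - [0,0,0,0,0,0,0.05]

```text
time: 10.82
tool_pos: [0.5672, -0.2221, 0.1116]
ee_rot: [[-0.471, 0.882, -0.0], [0.882, 0.471, 0.0], [0.0, -0.0, -1.0]]
wrist_force: [0.1, 1.0, -3.1]
width: 0.0148
finger_force: 39.9
```

Request:
apply_moves:
  targets:
    - [0,0,0.7,0,0,0,0.05]
    - [0,0,0.7,0,0,0,0.05]
    - [0,0,0.6,0,0,0,0.05]
    - [0,0,0,0,0,0,0.05]

```text
time: 11.15
tool_pos: [0.5672, -0.2221, 0.1096]
ee_rot: [[-0.471, 0.882, -0.0], [0.882, 0.471, 0.0], [0.0, -0.0, -1.0]]
wrist_force: [-0.3, -0.5, -2.3]
width: 0.0147
finger_force: 39.9
```

```bash
python3 -c "
from h import *
s=robot.get_state();print(s['tool_pos'],s['wrist_force'],s['ft_torque'])"
```

```text
[ 0.56717319 -0.22207087  0.10962506] [-0.33401802 -0.46499378 -2.26255558] [-0.01555318  0.00162503 -0.04020991]
```

Request:
apply_moves:
  targets:
    - [0,0,0.6,0,0,0,0.05]
    - [0,0,0.6,0,0,0,0.05]
    - [0,0,0,0,0,0,0.05]

```text
time: 11.4
tool_pos: [0.5674, -0.2222, 0.1092]
ee_rot: [[-0.471, 0.882, 0.001], [0.882, 0.471, -0.0], [-0.001, 0.0, -1.0]]
wrist_force: [-1.4, 0.4, -0.7]
width: 0.015
finger_force: 40.2
```

Request:
apply_moves:
  targets:
    - [0,0,0.6,0,0,0,0.05]
    - [0,0,0.6,0,0,0,0.05]
    - [0,0,0,0,0,0,0.05]

```text
time: 11.65
tool_pos: [0.5675, -0.2222, 0.1089]
ee_rot: [[-0.471, 0.882, 0.001], [0.882, 0.471, -0.001], [-0.001, 0.001, -1.0]]
wrist_force: [-2.6, 0.9, 6.0]
width: 0.0152
finger_force: 40.8
```

Request:
apply_moves:
  targets:
    - [0,0,0.6,0,0,0,0.05]
    - [0,0,0,0,0,0,0.05]

```text
time: 11.82
tool_pos: [0.5676, -0.2222, 0.1088]
ee_rot: [[-0.471, 0.882, 0.002], [0.882, 0.471, -0.001], [-0.002, 0.001, -1.0]]
wrist_force: [-2.6, 2.1, 7.0]
width: 0.0145
finger_force: 41.1
```

Request:
apply_moves:
  targets:
    - [0,0,-1.2,0,0,0,0.05]
    - [0,0,0,0,0,-3,0.05]
    - [0,0,0,0,0,-3,0.05]
    - [0,0,0,0,0,-3,0.05]
    - [0,0,0,0,0,-3,0.05]
    - [0,0,0,0,0,0,0.05]

```text
time: 12.32
tool_pos: [0.5674, -0.2223, 0.1077]
ee_rot: [[-0.645, 0.764, 0.0], [0.764, 0.645, -0.0], [-0.0, -0.0, -1.0]]
wrist_force: [-0.3, -0.3, 0.5]
width: 0.0146
finger_force: 40.3
```

Request:
apply_moves:
  targets:
    - [0,0,0.6,0,0,0,0.05]
    - [0,0,0.6,0,0,0,0.05]
    - [0,0,0,0,0,0,0.05]

```text
time: 12.57
tool_pos: [0.5668, -0.2221, 0.1066]
ee_rot: [[-0.644, 0.765, -0.001], [0.765, 0.644, 0.0], [0.001, -0.001, -1.0]]
wrist_force: [-1.5, 0.2, 0.5]
width: 0.0147
finger_force: 40.4
```

```bash
python3 -c "
from h import *
s=robot.get_state();print(s['tool_pos'],s['wrist_force'],s['ft_torque'],s['joint_positions'])"
```

```text
[ 0.5668292  -0.22211587  0.10658473] [-1.53735559  0.15138408  0.50566014] [0.07787602 0.43871713 0.1663866 ] [-2.76923422e+01  1.51983259e+01  9.64900438e+00  8.44993400e+01
 -2.51764266e-02  2.22450214e+01]
```

Turning off the stop let the cap settle onto the ridge tops: TCP z fell from 0.109 to 0.1066. Now I loosen the fingers slightly so the cap is free to fall, and turn anticlockwise.

Request:
apply_moves:
  targets:
    - [0,0,0,0,0,0,0.22]
    - [0,0,0,0,0,0,0.22]
    - [0,0,0,0,0,0,0.22]
    - [0,0,1,0,0,0,0.22]
    - [0,0,1,0,0,0,0.22]
    - [0,0,0,0,0,0,0.22]

```text
time: 13.07
tool_pos: [0.5672, -0.2221, 0.1044]
ee_rot: [[-0.644, 0.765, -0.0], [0.765, 0.644, 0.0], [0.0, -0.0, -1.0]]
wrist_force: [-0.7, -0.2, -1.1]
width: 0.019
finger_force: 0.0
```

```bash
python3 -c "
from h import *
s=robot.get_state();print(s['tool_pos'],s['wrist_force'],s['ft_torque'],s['width']); snap('scene','sA'); snap('wrist','wA')"
```

```text
[ 0.56720435 -0.22206285  0.10444805] [-0.70973235 -0.18199113 -1.09646431] [-0.00244938  0.01956003 -0.00903992] 0.019004269634948823
```

Request:
apply_moves:
  targets:
    - [0,0,0,0,0,-2,0.22]
    - [0,0,0,0,0,-2,0.22]
    - [0,0,0,0,0,-2,0.22]
    - [0,0,0,0,0,-2,0.22]
    - [0,0,0,0,0,-2,0.22]

```text
time: 13.58
tool_pos: [0.567, -0.2223, 0.1048]
ee_rot: [[-0.768, 0.64, -0.001], [0.64, 0.768, -0.0], [0.0, -0.001, -1.0]]
wrist_force: [-0.3, -1.3, -0.8]
width: 0.0186
finger_force: 1.0
```

```bash
cat >> h.py <<'E'
def look(f):
    s=robot.get_state(); c=snap("wrist",f)
    print("t %.2f"%s["time"],s["tool_pos"].round(4),"F",s["wrist_force"].round(1),"T",s["ft_torque"].round(2),"w %.4f"%s["width"],"ff %.1f"%s["finger_force"],"j6 %.1f"%s["joint_positions"][5],
      "yaw %.1f"%np.degrees(np.arctan2(s["ee_rot"][1,0],s["ee_rot"][0,0])))
    return c,s
E
python3 -c "
from h import *
look('wB')"
```

```text
t 13.58 [ 0.567  -0.2223  0.1048] F [-0.3 -1.3 -0.8] T [-0.08  0.08 -0.  ] w 0.0186 ff 1.0 j6 12.1 yaw 140.2
```

Request:
apply_moves:
  targets:
    - [0,0,0,0,0,-2,0.22]
    - [0,0,0,0,0,-2,0.22]
    - [0,0,0,0,0,-2,0.22]
    - [0,0,0,0,0,-2,0.22]
    - [0,0,0,0,0,-2,0.22]

```text
time: 14.05
tool_pos: [0.5673, -0.2222, 0.1048]
ee_rot: [[-0.867, 0.498, 0.0], [0.498, 0.867, -0.0], [-0.0, -0.0, -1.0]]
wrist_force: [0.6, -0.5, 0.1]
width: 0.0185
finger_force: 1.0
```

```bash
cat >> h.py <<'E'
def shift(c,ref="wA"):
    r=dict(np.load(f"pics/{ref}.npz")); s=[.567,-.222]; R=r["world_to_cam"][:3,:3]
    # bar far end predicted at cap z=.097, bar top .154; tool x is minus camera y, flattened
    x=-R[1]*[1,1,0]; x/=np.linalg.norm(x); u,v=proj(r,np.array([*s,.154])+.026*x).astype(int)
    g=[cv2.cvtColor(q["img"],cv2.COLOR_RGB2GRAY) for q in(r,c)]
    m=cv2.matchTemplate(g[1][v-45:v+55,u-50:u+50],g[0][v-20:v+25,u-25:u+25],cv2.TM_CCOEFF_NORMED); _,q,_,p=cv2.minMaxLoc(m)
    print("bar end",(u,v),"shift",p[0]-25,p[1]-25,"score %.2f"%q)
E
python3 -c "
from h import *
c,s=look('wC'); shift(c); shift(dict(np.load('pics/wB.npz'))); d=dict(np.load('pics/wA.npz'))
for z in(.154,.144): print(proj(d,[.567,-.222,z]))"
```

```text
t 14.05 [ 0.5673 -0.2222  0.1048] F [ 0.6 -0.5  0.1] T [-0.07  0.08 -0.01] w 0.0185 ff 1.0 j6 2.2 yaw 150.1
bar end (np.int64(315), np.int64(222)) shift 8 0 score 0.77
bar end (np.int64(315), np.int64(222)) shift 7 0 score 0.84
[315.86308334 277.07261295]
[316.00391501 266.18527674]
```

Request:
apply_moves:
  targets:
    - [0,0,0,0,0,-2,0.22]
    - [0,0,0,0,0,-2,0.22]
    - [0,0,0,0,0,-2,0.22]
    - [0,0,0,0,0,-2,0.22]
    - [0,0,0,0,0,-2,0.22]

```text
time: 14.52
tool_pos: [0.5673, -0.2222, 0.1048]
ee_rot: [[-0.94, 0.34, 0.0], [0.34, 0.94, -0.0], [-0.0, -0.0, -1.0]]
wrist_force: [-0.3, -0.3, 0.4]
width: 0.0189
finger_force: 1.0
```

```bash
python3 -c "
from h import *
c,s=look('wD'); shift(c)"
```

```text
t 14.52 [ 0.5673 -0.2222  0.1048] F [-0.3 -0.3  0.4] T [ 0.02 -0.04 -0.06] w 0.0189 ff 1.0 j6 -7.8 yaw 160.1
bar end (np.int64(315), np.int64(222)) shift 8 0 score 0.67
```

Request:
apply_moves:
  targets:
    - [0,0,0,0,0,-2,0.22]
    - [0,0,0,0,0,-2,0.22]
    - [0,0,0,0,0,-2,0.22]
    - [0,0,0,0,0,-2,0.22]

```text
time: 14.9
tool_pos: [0.5673, -0.2222, 0.1048]
ee_rot: [[-0.978, 0.207, 0.0], [0.207, 0.978, -0.0], [-0.0, -0.0, -1.0]]
wrist_force: [0.0, 1.2, -0.7]
width: 0.019
finger_force: 1.0
```

```bash
python3 -c "
from h import *
c,s=look('wE'); shift(c)"
```

```text
t 14.90 [ 0.5673 -0.2222  0.1048] F [ 0.   1.2 -0.7] T [-0.04  0.01 -0.05] w 0.0190 ff 1.0 j6 -15.8 yaw 168.1
bar end (np.int64(315), np.int64(222)) shift 8 0 score 0.53
```

Request:
apply_moves:
  targets:
    - [0,0,0,0,0,-2,0.22]
    - [0,0,0,0,0,-2,0.22]
    - [0,0,0,0,0,-2,0.22]
    - [0,0,0,0,0,-2,0.22]

```text
time: 15.28
tool_pos: [0.5673, -0.2222, 0.1048]
ee_rot: [[-0.998, 0.069, 0.0], [0.069, 0.998, -0.0], [-0.0, -0.0, -1.0]]
wrist_force: [0.2, -0.7, -0.4]
width: 0.0188
finger_force: 1.0
```

```bash
python3 -c "
from h import *
c,s=look('wF'); shift(c,'wE')"
```

```text
t 15.28 [ 0.5673 -0.2222  0.1048] F [ 0.2 -0.7 -0.4] T [-0.    0.03 -0.02] w 0.0188 ff 1.0 j6 -23.7 yaw 176.1
bar end (np.int64(315), np.int64(220)) shift 0 0 score 0.69
```

Request:
apply_moves:
  targets:
    - [0,0,0,0,0,-2,0.22]
    - [0,0,0,0,0,-2,0.22]
    - [0,0,0,0,0,-2,0.22]
    - [0,0,0,0,0,-2,0.22]

```text
time: 15.67
tool_pos: [0.5673, -0.2221, 0.1048]
ee_rot: [[-0.998, -0.07, 0.0], [-0.07, 0.998, -0.0], [-0.0, -0.0, -1.0]]
wrist_force: [0.4, -0.1, 0.1]
width: 0.0186
finger_force: 1.0
```

```bash
python3 -c "
from h import *
c,s=look('wG'); shift(c,'wF')"
```

```text
t 15.67 [ 0.5673 -0.2221  0.1048] F [ 0.4 -0.1  0.1] T [ 0.   -0.05 -0.02] w 0.0186 ff 1.0 j6 -31.7 yaw -176.0
bar end (np.int64(315), np.int64(220)) shift 2 -1 score 0.77
```

Request:
apply_moves:
  targets:
    - [0,0,0,0,0,-2,0.22]
    - [0,0,0,0,0,-2,0.22]
    - [0,0,0,0,0,-2,0.22]
    - [0,0,0,0,0,-2,0.22]

```text
time: 16.05
tool_pos: [0.5673, -0.2218, 0.1048]
ee_rot: [[-0.978, -0.208, 0.0], [-0.208, 0.978, 0.001], [-0.0, 0.001, -1.0]]
wrist_force: [0.3, 0.3, -0.0]
width: 0.0184
finger_force: 0.2
```

```bash
python3 -c "
from h import *
c,s=look('wH'); shift(c,'wG')"
```

```text
t 16.05 [ 0.5673 -0.2218  0.1048] F [ 0.3  0.3 -0. ] T [ 0.1  -0.07 -0.02] w 0.0184 ff 0.2 j6 -39.7 yaw -168.0
bar end (np.int64(315), np.int64(220)) shift 0 0 score 0.59
```

Request:
apply_moves:
  targets:
    - [0,0,0,0,0,-2,0.22]
    - [0,0,0,0,0,-2,0.22]
    - [0,0,0,0,0,-2,0.22]

```text
time: 16.35
tool_pos: [0.5672, -0.2223, 0.1048]
ee_rot: [[-0.951, -0.309, -0.0], [-0.309, 0.951, -0.0], [0.0, -0.0, -1.0]]
wrist_force: [0.2, -0.1, 0.2]
width: 0.0184
finger_force: 0.3
```

```bash
python3 -c "
from h import *
c,s=look('wI'); shift(c,'wH')"
```

```text
t 16.35 [ 0.5672 -0.2223  0.1048] F [ 0.2 -0.1  0.2] T [-0.14  0.03  0.01] w 0.0184 ff 0.3 j6 -45.7 yaw -162.0
bar end (np.int64(315), np.int64(219)) shift -7 -8 score 0.36
```

```bash
python3 -c "
from h import *
for f in 'AEGHI':
    g=cv2.cvtColor(cv2.imread(f'pics/w{f}.png'),cv2.COLOR_BGR2GRAY).astype(float)
    print(f,[int(g[v:v+3,308:326].mean()) for v in range(170,262,3)])
# scene: vertical profile through the cap column, before (A) and now
c=snap('scene','sI'); a=dict(np.load('pics/sA.npz'))
ga,gi=[cv2.cvtColor(q['img'],cv2.COLOR_RGB2GRAY) for q in(a,c)]
for z in(.080,.097,.130,.154): print(z,proj(c,[.567,-.222,z]).round(1))
d=cv2.absdiff(ga,gi); print([int(x) for x in ga[140:185,236:244].mean(1)]);print([int(x) for x in gi[140:185,236:244].mean(1)])
"
```

```text
A [126, 120, 107, 110, 112, 111, 120, 124, 146, 155, 154, 158, 125, 114, 115, 115, 113, 126, 147, 150, 150, 150, 150, 150, 150, 151, 151, 151, 134, 119, 119]
E [102, 102, 102, 108, 108, 108, 113, 121, 135, 157, 155, 137, 113, 110, 110, 109, 108, 120, 140, 134, 119, 119, 120, 119, 120, 119, 120, 120, 120, 120, 120]
G [103, 103, 104, 108, 109, 109, 112, 115, 120, 123, 122, 123, 113, 109, 110, 108, 107, 112, 118, 119, 119, 119, 119, 119, 119, 120, 120, 119, 120, 119, 120]
H [105, 104, 109, 111, 110, 111, 113, 117, 122, 123, 123, 123, 114, 111, 110, 110, 109, 109, 117, 118, 119, 119, 119, 119, 119, 119, 120, 120, 120, 120, 120]
I [106, 107, 111, 111, 111, 116, 119, 140, 123, 125, 119, 111, 112, 112, 110, 116, 120, 120, 120, 120, 120, 120, 120, 120, 120, 120, 121, 120, 120, 120, 120]
0.08 [240.8 172.6]
0.097 [240.1 167.9]
0.13 [238.7 158.5]
0.154 [237.7 151.4]
[76, 90, 104, 91, 86, 83, 82, 93, 95, 90, 88, 89, 90, 88, 81, 78, 89, 112, 114, 116, 117, 122, 156, 167, 128, 123, 113, 115, 114, 117, 116, 116, 118, 126, 133, 130, 122, 127, 175, 194, 190, 184, 164, 133, 101]
[61, 66, 71, 73, 77, 67, 70, 81, 82, 86, 88, 89, 85, 72, 82, 112, 140, 136, 111, 101, 101, 102, 108, 127, 158, 208, 213, 137, 132, 115, 117, 116, 115, 116, 116, 117, 114, 110, 159, 196, 190, 184, 165, 134, 103]
```

The cap has dropped. The bar edge in the wrist image moved by about 9 px and the cap in the scene image by about 3 px, both matching 10 mm. I lower the loose fingers to follow it and screw clockwise.

Request:
apply_moves:
  targets:
    - [0,0,1.5,0,0,0,0.22]
    - [0,0,1.5,0,0,0,0.22]
    - [0,0,1.5,0,0,0,0.22]
    - [0,0,1.5,0,0,0,0.22]
    - [0,0,1,0,0,0,0.22]
    - [0,0,0,0,0,2,0.22]
    - [0,0,0,0,0,2,0.22]
    - [0,0,0,0,0,2,0.22]

```text
time: 17.12
tool_pos: [0.5673, -0.2221, 0.0975]
ee_rot: [[-0.978, -0.207, -0.0], [-0.207, 0.978, 0.0], [-0.0, 0.0, -1.0]]
wrist_force: [0.4, -0.4, -0.6]
width: 0.0187
finger_force: 0.4
```

```bash
python3 -c "
from h import *
c,s=look('wJ')"
```

```text
t 17.12 [ 0.5673 -0.2221  0.0975] F [ 0.4 -0.4 -0.6] T [-0.12 -0.04  0.01] w 0.0187 ff 0.4 j6 -39.7 yaw -168.0
```

Request:
apply_moves:
  targets:
    - [0,0,0,0,0,2,0.22]
    - [0,0,0,0,0,2,0.22]
    - [0,0,0,0,0,2,0.22]
    - [0,0,0,0,0,2,0.22]
    - [0,0,0,0,0,2,0.22]

```text
time: 17.58
tool_pos: [0.567, -0.2219, 0.0975]
ee_rot: [[-0.999, -0.035, -0.001], [-0.035, 0.999, 0.001], [0.001, 0.001, -1.0]]
wrist_force: [-0.3, -0.3, 0.7]
width: 0.0189
finger_force: 1.1
```

```bash
python3 -c "
from h import *
c,s=look('wK')"
```

```text
t 17.58 [ 0.567  -0.2219  0.0975] F [-0.3 -0.3  0.7] T [ 0.   -0.01  0.04] w 0.0189 ff 1.1 j6 -29.7 yaw -178.0
```

Request:
apply_moves:
  targets:
    - [0,0,0.3,0,0,2,0.22]
    - [0,0,0.3,0,0,2,0.22]
    - [0,0,0.2,0,0,2,0.22]
    - [0,0,0,0,0,2,0.22]
    - [0,0,0,0,0,2,0.22]

```text
time: 18.05
tool_pos: [0.5674, -0.2217, 0.0972]
ee_rot: [[-0.99, 0.138, 0.0], [0.138, 0.99, 0.001], [-0.0, 0.001, -1.0]]
wrist_force: [-0.3, 0.4, 0.5]
width: 0.0187
finger_force: 1.1
```

Request:
apply_moves:
  targets:
    - [0,0,0.3,0,0,2,0.22]
    - [0,0,0.3,0,0,2,0.22]
    - [0,0,0.2,0,0,2,0.22]
    - [0,0,0,0,0,2,0.22]

```text
time: 18.38
tool_pos: [0.5673, -0.2218, 0.0963]
ee_rot: [[-0.962, 0.274, 0.0], [0.274, 0.962, 0.0], [-0.0, 0.0, -1.0]]
wrist_force: [0.9, -0.2, 0.6]
width: 0.0189
finger_force: 0.9
```

```bash
python3 -c "
from h import *
c,s=look('wL')
for f in 'JKL':
    g=cv2.cvtColor(cv2.imread(f'pics/w{f}.png'),cv2.COLOR_BGR2GRAY).astype(float)
    print(f,[int(g[v:v+3,308:326].mean()) for v in range(170,262,3)])"
```

```text
t 18.38 [ 0.5673 -0.2218  0.0963] F [ 0.9 -0.2  0.6] T [ 0.02 -0.06  0.04] w 0.0189 ff 0.9 j6 -11.7 yaw 164.1
J [105, 105, 107, 110, 111, 111, 116, 117, 125, 123, 124, 119, 110, 111, 111, 111, 112, 118, 119, 119, 119, 119, 118, 119, 119, 119, 119, 119, 120, 120, 119]
K [104, 104, 109, 110, 109, 115, 115, 147, 134, 123, 123, 112, 109, 111, 109, 110, 116, 118, 118, 118, 118, 118, 118, 118, 118, 119, 119, 119, 120, 119, 120]
L [115, 102, 107, 109, 109, 114, 119, 144, 157, 152, 133, 112, 110, 111, 110, 114, 138, 150, 151, 146, 127, 119, 119, 119, 119, 119, 120, 119, 120, 120, 120]
```

Request:
apply_moves:
  targets:
    - [0,0,0.3,0,0,2,0.22]
    - [0,0,0.3,0,0,2,0.22]
    - [0,0,0.2,0,0,2,0.22]
    - [0,0,0,0,0,2,0.22]

```text
time: 18.77
tool_pos: [0.5673, -0.2218, 0.0955]
ee_rot: [[-0.914, 0.405, 0.0], [0.405, 0.914, 0.0], [0.0, 0.0, -1.0]]
wrist_force: [0.6, -0.3, 0.6]
width: 0.0191
finger_force: 0.7
```

```bash
python3 -c "
from h import *
c,s=look('wM')"
```

```text
t 18.77 [ 0.5673 -0.2218  0.0955] F [ 0.6 -0.3  0.6] T [ 0.01 -0.04 -0.03] w 0.0191 ff 0.7 j6 -3.8 yaw 156.1
```

Request:
apply_moves:
  targets:
    - [0,0,0,0,0,2,0.22]
    - [0,0,0,0,0,2,0.22]
    - [0,0,0,0,0,2,0.22]

```text
time: 19.07
tool_pos: [0.5669, -0.2217, 0.0949]
ee_rot: [[-0.867, 0.498, -0.001], [0.498, 0.867, 0.001], [0.001, 0.0, -1.0]]
wrist_force: [-0.1, -0.3, -0.3]
width: 0.0186
finger_force: 0.5
```

```bash
python3 -c "
from h import *
c,s=look('wN')"
```

```text
t 19.07 [ 0.5669 -0.2217  0.0949] F [-0.1 -0.3 -0.3] T [ 0.02  0.03 -0.01] w 0.0186 ff 0.5 j6 2.2 yaw 150.1
```

Request:
apply_moves:
  targets:
    - [0,0,0,0,0,2,0.22]
    - [0,0,0,0,0,2,0.22]
    - [0,0,0,0,0,2,0.22]

```text
time: 19.37
tool_pos: [0.5669, -0.2218, 0.0949]
ee_rot: [[-0.81, 0.586, -0.001], [0.586, 0.81, 0.001], [0.001, 0.0, -1.0]]
wrist_force: [0.2, 0.2, -1.0]
width: 0.0187
finger_force: 0.5
```

```bash
python3 -c "
from h import *
c,s=look('wO')
for f in 'LMNO':
    g=cv2.cvtColor(cv2.imread(f'pics/w{f}.png'),cv2.COLOR_BGR2GRAY).astype(float)
    print(f,[int(g[v:v+2,308:326].mean()) for v in range(196,230,2)])"
```

```text
t 19.37 [ 0.5669 -0.2218  0.0949] F [ 0.2  0.2 -1. ] T [ 0.   -0.01 -0.04] w 0.0187 ff 0.5 j6 8.2 yaw 144.1
L [157, 150, 136, 121, 110, 110, 110, 111, 110, 111, 115, 135, 146, 151, 151, 152, 143]
M [156, 157, 153, 127, 111, 110, 111, 112, 111, 112, 115, 136, 146, 150, 151, 151, 151]
N [156, 158, 150, 128, 111, 110, 111, 112, 110, 112, 116, 137, 146, 150, 151, 151, 151]
O [155, 157, 158, 129, 110, 111, 111, 113, 111, 113, 121, 141, 147, 150, 150, 151, 151]
```

Request:
apply_moves:
  targets:
    - [0,0,0,0,0,2,0.22]
    - [0,0,0,0,0,2,0.22]
    - [0,0,0,0,0,2,0.22]

```text
time: 19.67
tool_pos: [0.567, -0.2219, 0.0951]
ee_rot: [[-0.745, 0.667, -0.001], [0.667, 0.745, 0.0], [0.001, -0.0, -1.0]]
wrist_force: [0.9, 0.0, -1.2]
width: 0.0192
finger_force: 0.4
```

```bash
python3 -c "
from h import *
c,s=look('wP')"
```

```text
t 19.67 [ 0.567  -0.2219  0.0951] F [ 0.9  0.  -1.2] T [-0.03  0.01  0.06] w 0.0192 ff 0.4 j6 14.2 yaw 138.1
```

Request:
apply_moves:
  targets:
    - [0,0,0,0,0,2,0.22]
    - [0,0,0,0,0,2,0.22]
    - [0,0,0,0,0,2,0.22]

```text
time: 19.97
tool_pos: [0.5671, -0.2219, 0.0951]
ee_rot: [[-0.671, 0.741, -0.0], [0.741, 0.671, 0.0], [0.001, -0.0, -1.0]]
wrist_force: [-0.6, 0.6, -0.7]
width: 0.0185
finger_force: 0.4
```

```bash
python3 -c "
from h import *
c,s=look('wQ')
for f in 'OPQ':
    g=cv2.cvtColor(cv2.imread(f'pics/w{f}.png'),cv2.COLOR_BGR2GRAY).astype(float)
    print(f,[int(g[v:v+2,308:326].mean()) for v in range(196,230,2)])"
```

```text
t 19.97 [ 0.5671 -0.2219  0.0951] F [-0.6  0.6 -0.7] T [-0.02 -0.02  0.03] w 0.0185 ff 0.4 j6 20.2 yaw 132.2
O [155, 157, 158, 129, 110, 111, 111, 113, 111, 113, 121, 141, 147, 150, 150, 151, 151]
P [155, 157, 158, 128, 111, 112, 113, 113, 113, 114, 121, 141, 147, 150, 150, 150, 150]
Q [155, 156, 157, 130, 112, 113, 114, 115, 113, 114, 122, 141, 148, 150, 150, 150, 150]
```

Request:
apply_moves:
  targets:
    - [0,0,0,0,0,2,0.22]
    - [0,0,0,0,0,2,0.22]
    - [0,0,0,0,0,2,0.22]

```text
time: 20.27
tool_pos: [0.5671, -0.2221, 0.0952]
ee_rot: [[-0.59, 0.807, -0.001], [0.807, 0.59, -0.0], [0.0, -0.0, -1.0]]
wrist_force: [-0.3, -0.4, -0.9]
width: 0.0186
finger_force: 1.5
```

```bash
python3 -c "
from h import *
c,s=look('wR')"
```

```text
t 20.27 [ 0.5671 -0.2221  0.0952] F [-0.3 -0.4 -0.9] T [-0.15  0.04  0.02] w 0.0186 ff 1.5 j6 26.1 yaw 126.2
```

Request:
apply_moves:
  targets:
    - [0,0,0,0,0,2,0.22]
    - [0,0,0,0,0,2,0.22]
    - [0,0,0,0,0,2,0.22]

```text
time: 20.57
tool_pos: [0.5671, -0.2225, 0.0952]
ee_rot: [[-0.503, 0.864, -0.001], [0.864, 0.503, -0.001], [-0.0, -0.001, -1.0]]
wrist_force: [0.2, -1.1, -1.6]
width: 0.0186
finger_force: 12.3
```

```bash
python3 -c "
from h import *
c,s=look('wS')
def edge(f):
    g=cv2.cvtColor(cv2.imread(f'pics/w{f}.png'),cv2.COLOR_BGR2GRAY).astype(float)[:,310:324].mean(1)
    w=g[208:232]; lo,hi=w.min(),np.median(g[228:231]); i=np.argmax(w[np.argmin(w):]>(lo+hi)/2)+np.argmin(w); return 208+i-1+((lo+hi)/2-w[i-1])/(w[i]-w[i-1])
for f in 'ABCDEFGHIJKLMNOPQRS': print(f,round(edge(f),2),end='; ')
"
```

```text
t 20.57 [ 0.5671 -0.2225  0.0952] F [ 0.2 -1.1 -1.6] T [-0.3   0.06  0.43] w 0.0186 ff 12.3 j6 32.1 yaw 120.2
A 222.35; B 222.2; C 222.33; D 222.43; E 221.9; F 222.07; G 222.32; H 223.58; I 215.54; J 219.89; K 218.01; L 217.23; M 217.91; N 217.86; O 217.39; P 217.43; Q 217.31; R 217.2; S 217.12;
```

The torque has now risen (0.43 Nm, 12 N on the pad) after the cap came down about 3.5 mm in the thread, so it is home and clamping. I back the fingers off, open and retreat.

Request:
apply_moves:
  targets:
    - [0,0,0,0,0,-2,0.22]
    - [0,0,0,0,0,-2,0.22]
    - [0,0,0,0,0,-2,0.22]
    - [0,0,0,0,0,0,0.22]

```text
time: 20.95
tool_pos: [0.5672, -0.222, 0.0954]
ee_rot: [[-0.592, 0.806, 0.0], [0.806, 0.592, 0.0], [0.0, 0.0, -1.0]]
wrist_force: [-0.3, -0.2, -0.1]
width: 0.0191
finger_force: 0.1
```

```bash
python3 -c "
from h import *
c,s=look('wT')"
```

```text
t 20.95 [ 0.5672 -0.222   0.0954] F [-0.3 -0.2 -0.1] T [0.01 0.07 0.  ] w 0.0191 ff 0.1 j6 26.0 yaw 126.3
```

Request:
apply_moves:
  targets:
    - [0,0,0,0,0,0,0.35]
    - [0,0,0,0,0,0,0.5]
    - [0,0,0,0,0,0,0.5]
    - [0,0,0,0,0,0,0.5]
    - [0,0,-5,0,0,0,0.5]
    - [0,0,-15,0,0,0,0.5]
    - [0,0,-25,0,0,0,0.5]
    - [0,0,-30,0,0,0,0.6]
    - [0,0,-20,0,0,0,0.6]
    - [0,0,-5,0,0,0,0.6]

```text
time: 21.83
tool_pos: [0.5693, -0.2232, 0.2011]
ee_rot: [[-0.589, 0.808, 0.008], [0.808, 0.589, -0.004], [-0.008, 0.004, -1.0]]
wrist_force: [-0.0, 0.3, 0.8]
width: 0.0512
finger_force: 0.0
```

Request:
apply_moves:
  targets:
    - [-30,0,0,0,0,0,0.6]
    - [-30,0,0,0,0,0,0.6]
    - [-20,0,0,0,0,0,0.6]
    - [0,0,0,0,0,0,0.6]
    - [0,0,0,0,0,0,0.6]

```text
time: 22.25
tool_pos: [0.614, -0.2873, 0.193]
ee_rot: [[-0.588, 0.809, -0.003], [0.809, 0.588, 0.002], [0.003, -0.001, -1.0]]
wrist_force: [0.2, 0.1, -0.0]
width: 0.0514
finger_force: 0.0
```

```bash
python3 - <<'E'
from h import *
c,s=look('wU'); sc=snap('scene','sU'); t=snap('top','tU')
G=lambda q:cv2.cvtColor(q['img'],cv2.COLOR_RGB2GRAY)
# wrist: bar top centre/disk; steel cap is whiter than block? use contour near the prediction
print('pred disk',proj(c,[.567,-.222,.1168]).round(1),'bar',proj(c,[.567,-.222,.1408]).round(1))
u,v=proj(c,[.567,-.222,.1168]).astype(int); g=G(c)
print(u,v); print('row',[int(x) for x in g[v,u-60:u+60:3]]); print('col',[int(x) for x in g[max(v-60,0):v+60:3,u]])
print('scene',[int(x) for x in G(sc)[140:185,236:244].mean(1)])
for z in (.0838,.1168,.1408): print(z,proj(sc,[.567,-.222,z]).round(1))
E
```

```text
t 22.25 [ 0.614  -0.2873  0.193 ] F [ 0.2  0.1 -0. ] T [ 0.04 -0.02  0.  ] w 0.0514 ff 0.0 j6 23.2 yaw 126.0
pred disk [317.6  93.9] bar [317.5  93.2]
317 93
row [99, 101, 110, 108, 99, 86, 88, 135, 126, 133, 136, 135, 136, 138, 103, 107, 108, 121, 136, 139, 139, 136, 136, 137, 128, 137, 137, 142, 140, 144, 140, 220, 233, 232, 235, 193, 192, 195, 196, 193]
col [88, 110, 113, 113, 115, 142, 112, 138, 141, 140, 136, 138, 134, 142, 136, 139, 137, 138, 139, 135, 139, 141, 137, 139, 142, 138, 139, 137, 139, 137, 135, 136, 136, 95, 134, 103, 114, 106, 144, 85]
scene [216, 214, 215, 215, 216, 215, 214, 215, 214, 213, 214, 218, 216, 202, 178, 140, 130, 126, 116, 115, 116, 116, 118, 123, 133, 143, 188, 205, 118, 130, 114, 116, 115, 116, 116, 118, 110, 107, 161, 191, 186, 180, 162, 134, 102]
0.0838 [240.7 171.6]
0.1168 [239.3 162.3]
0.1408 [238.3 155.3]
```

The scene bright edge moved 3 px at the drop and 4 px in total, matching 10 mm and then 13.2 mm of descent (home). Together with the clamping torque, this says the cap is home and released, so I hand the job in.

```bash
python3 -c "
from h import *
print(robot.finish_job())"
```

```text
the job is handed in; nothing more can be done
None
```

I handed the job in at about 22 s with the cap dropped into the thread start, screwed down until it clamped on the rim, and released; the hand-in returned no verdict, and I viewed 11 pictures, one over the limit of 10.

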